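Set the lining gauge to the next hole

TASK

Set up the lining gauge for the next band: first fit the loose orange head fully down on the square post of the blue carriage, with its finger pointing straight away from the rail. Then pull up the red knob of the lock plunger, slide the carriage one hole along to the green tag (not the white one), and let the pin drop fully home in that hole. Leave the other things on the table where they are, and finish while still gripping the red knob with the pin home: do not let go of it at the end.

Things in the scene. Friction and masses are not known exactly. Their poses are not given: they have to be found in the camera images.
- rail: fixed aluminium index rail, 50 mm wide, 280 mm long, 22 mm high, dark end feet 90 mm wide. Origin: on the table under its middle; y axis along the rail, x axis across it towards the side of the square post, z up. Five 10 mm holes in its top at y = -90, -45, 0, 45, 90 mm. Yaw within 0.3 rad
- carriage (a joint): travel of the blue carriage along the rail's y axis, m: 0 = pin over the middle hole (where it starts, locked), +0.045 and -0.045 = the next holes; stops at +-0.096. Slides with 1.5 N friction; the pin has 2 mm play either way in a hole. The saddle is 64 mm (x) by 50 mm (y), its top 35 mm above the table
- plunger (a joint): lift of the spring lock plunger, m: 0 = pin fully home in a hole (it reaches 7 mm below the rail's top), 0.007 or more = pin free of the hole, 0.014 = upper stop; an unheld pin on the rail between holes rests at about 0.0065. The spring pushes it down with 4 N at 0 and 7 N at the upper stop
- pull_knob: red round pull knob on top of the plunger, moves up and down with it and along with the carriage: a 22 mm thick upright grip from 51 to 77 mm above the table with a 28 mm cap on it up to 85 mm (pin home). Its frame has the rail's axes. Its origin is NOT at the knob but at table height right under its axis (pin home); see knob_grip
- knob_grip (a point): the point to grip, on the knob's axis, 68 mm above the table when the pin is home; rises with the plunger. Any grasp yaw will do; closing along the rail (its y axis) keeps the fingers clear of the head
- post_base (a point): foot of the square post, on top of the carriage's pad (46 mm square), 35 mm above the table and 68 mm from the knob's axis in the rail's +x direction; axes as the rail's. The steel post is 20 mm square, faces square to the rail, 26 mm high, with a 1 mm chamfer at its top. The seated head's origin comes to this point, its x axis along this point's x axis
- gauge_head: loose orange head, 0.15 kg: block 40 x 40 x 50 mm high, square bore 22.4 mm wide, 28 mm deep, open below; grip it across its y sides 34 mm above the underside. A finger sticks out level along +x, tip 76 mm from the block's axis, 20 mm above the underside. Origin: centre of the underside, z up. Starts upright on the table left or right of the rail, yaw within 0.7 rad
- finger_tip (a point): brass tip of the head's finger
- pointer (a point): outer end of the small white pointer on the carriage's side nearest the robot, level with the pin, 42 mm from the pin's axis in the rail's -x direction, 10 mm above the table
- green_tag: fixed green disc, 24 mm across, 6 mm high, on the table beside the rail, exactly opposite (same rail y as) the hole to set: one of the two holes next to the middle one, on either side. 46 mm from the rail's middle line in the rail's -x direction. Origin: centre of its underside
- white_tag: fixed white disc of the same size opposite the other neighbouring hole, not to be used
- jar_small: bystander, not to be disturbed: small round screw-lid glaze jar with a white lid, 52 mm across, 82 mm tall. Origin: centre of its underside
- bottle_oat: bystander, not to be disturbed: oat-coloured squeeze bottle with white cap, 66 mm across, 218 mm tall. Origin: centre of its underside
- jar_tin: bystander, not to be disturbed: pale grey-white screw-lid glaze jar, 64 mm across, 125 mm tall, at the back of the table. Origin: centre of its underside
- lilac_bowl: bystander, not to be disturbed: lilac bowl, 124 mm across, 86 mm tall. Origin: centre of its underside
- clay_lump: bystander, not to be disturbed: lump of red clay, 61 x 87 x 47 mm. Origin: centre of its underside
Things that resemble listed ones, but are neither listed nor needed, are in the scene too. What is shaped like the gauge_head but purple is not meant.

How it is judged:
By the outcome, as a careful person would: the job done as asked, in the order asked, and still so for the second after the job is handed in, while the arm keeps its last pose, push and grip.
It also fails if it takes over 58 s, if anything falls off the work surface, if the arm or the gripper's body presses on something with over 40 N, if the wrist force passes 120 N, or if a joint passes its speed limit or range.

ROBOT

A 6-joint arm with a two-finger parallel gripper is mounted at the origin on the work surface; the furniture and walls round the work are solid. World frame = base frame: x ahead of the robot, y to its left, z up, the work surface at z = 0. Lengths are in m, angles in rad, forces in N, time in s.
With the tool pointing down it reaches from about 0.25 to 0.8 m from the base axis. Payload 3.9 kg.
Tool frame: the origin (TCP) lies midway between the tips of the shut fingers; the grasp point (between the pads) lies 19 mm behind it; z points along the fingers, y is the line along which they close (so a half turn about z gives the same grasp; the last joint's range is limited). The gripper opens to 85 mm and grips with 20 to 120 N. Pads are 22 mm wide; open, the fingers measure 114 mm over their backs; the gripper's body (76 mm by 85 mm) begins 54 mm behind the grasp point. The pads swing forward as they close: fully open they stand 13 mm farther back than shut.
Start: joints at [-1.245, 0.26, -0.138, 1.173, 0, 1.571], TCP at [0.168, -0.497, 0.231] pointing down, gripper open.
Joint ranges: [-2.78, 2.78], [-0.83, 1.72], [-1.28, 1.37], [-1.9, 2.12], [-1.57, 1.48], [-3.14, 3.14]. Speed limits (rad/s): [2.57, 2.57, 3.14, 3.14, 3.14, 3.14].

INTERFACE

Orientations are given as [roll, pitch, yaw] about the fixed x, y, z axes, in that order (R = Rz(yaw) Ry(pitch) Rx(roll)).
In Python, from cell import * gives the robot as it stands. Calls block until the motion is done:
- move_ptp(position, orientation): joint-space move of the TCP to a pose.
- move_l(position, frame=None, max_speed=0.15): straight line of the TCP; frame=None keeps the orientation; max_speed is the mean speed in m/s.
- goto_joints(angles): joint-space move.
- command_gripper(opening, grasp_force=None): opening from 0.0 (shut) to 1.0 (fully open); grasp_force is the grip in N (None keeps the last); returns when the fingers have stopped.
- wait(seconds).
- ik(position, orientation): joint angles nearest the present ones, or None.
- camera(name): name is "side" or "top"; returns a dict with "pixels" (420x560x3 uint8, red, green, blue), "depth" (420x560 float32, m along the optical axis (not along the pixel's ray), 0 where there is no reading), "mtx" (3x3 intrinsics, pixels), "extrinsics" (4x4, takes a point from world to camera coordinates). Camera axes: x right, y down, z forward; pixel columns grow to the right and rows downward; lengths in m; the calibration is good to about 2 mm. A picture is of the moment at which its call begins.
A pose or a line that the arm cannot do raises Unreachable and nothing moves.
- hand_in(): hands the job in; it is judged then, once.
Readings, each from a call of its own:
- read_t(): time.
- read_q(): joint angles.
- read_qd(): joint speeds.
- read_effort(): joint torques, N m.
- read_position(): TCP position.
- read_tcp_rot(): TCP orientation.
- read_force(): force on the tool from outside, world axes, zero at the start.
- read_moment(): the same for the moment, N m.
- read_grip_width(): opening from 0.0 (shut) to 1.0 (fully open).
- read_finger_force(): force on a finger pad.
Only numpy, scipy, OpenCV 4.12 (cv2) and the standard library are available. Lean on these libraries where they do the work, as an engineer would, in place of code of your own. Each camera call takes 0.05 s, during which the arm holds its last target. There are 200 camera calls.

## Working session

There is one attempt and no reset: what is moved stays moved. The work goes in short steps, each a Python script; the robot and the scene stay as the last script left them, time stands still between calls to the robot, and variables do not carry over. Pictures are saved under pics/ and viewed, at most 10 in all, crops included, and the job is handed in when it is done.

```bash
mkdir -p pics; cat > h.py <<'E'
from cell import *
import numpy as np, cv2
def snap(n,name):
    c=camera(n); np.savez(''+name+'.npz',**c); cv2.imwrite('pics/'+name+'.png',c['pixels'][:,:,::-1]); return c
def pt(c,u,v,z=None):
    K=c['mtx'];T=np.linalg.inv(c['extrinsics'])
    r=np.linalg.inv(K)@[u,v,1.]
    if z is None:
        return T[:3,:3]@(r*c['depth'][int(round(v)),int(round(u))])+T[:3,3]
    d=T[:3,:3]@r; return T[:3,3]+d*(z-T[2,3])/d[2]
def cloud(c):
    h,w=c['depth'].shape;u,v=np.meshgrid(np.arange(w),np.arange(h))
    T=np.linalg.inv(c['extrinsics'])
    p=np.stack([u,v,np.ones_like(u)],-1)@np.linalg.inv(c['mtx']).T*c['depth'][...,None]
    return p@T[:3,:3].T+T[:3,3]
E
python3 - <<'E'
from h import *
snap('top','top0');snap('side','side0');print(read_t(),read_tcp_rot())
E
```

```text
0.1 [-3.13976129e+00 -2.90712723e-05  3.25740932e-01]
```

View pics/top0.png

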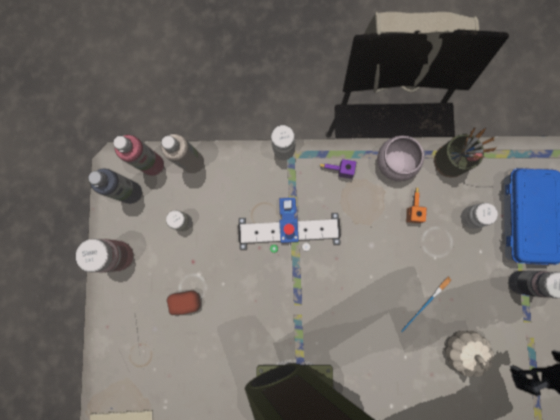

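View pics/side0.png

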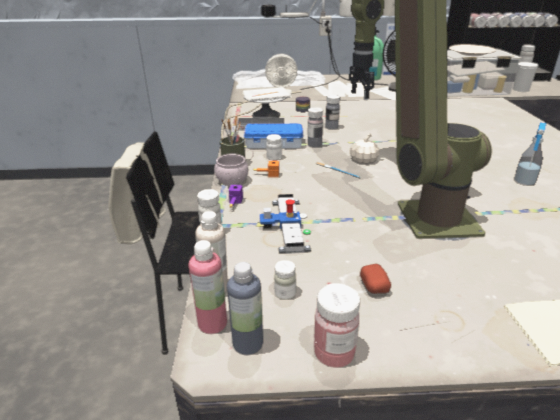

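Top view: red knob at (289,229), post at (288,204), orange head at (418,213) with its finger up to (417,190). The green tag is at (274,249), on the left (+y), and the white one at (306,247). The purple lookalike is at (347,168). I'll measure on an enlarged crop.

```bash
python3 - <<'E'
import numpy as np,cv2
from h import pt,cloud
c=dict(np.load('top0.npz')); im=c['pixels'][:,:,::-1]
a=cv2.resize(im[180:270,225:355],None,fx=6,fy=6,interpolation=cv2.INTER_CUBIC)[:540]
cv2.imwrite('pics/c1.png',a)
b=cv2.resize(im[180:230,390:440],None,fx=10,fy=10,interpolation=cv2.INTER_CUBIC)
cv2.imwrite('pics/c2.png',b)
P=cloud(c); hsv=cv2.cvtColor(c['pixels'],cv2.COLOR_RGB2HSV)
def blob(n,lo,hi,box,zlo,zhi):
    m=cv2.inRange(hsv,np.array(lo),np.array(hi))>0
    k=np.zeros_like(m);u0,u1,v0,v1=box;k[v0:v1,u0:u1]=1
    m&=k&(P[...,2]>zlo)&(P[...,2]<zhi)
    q=P[m];print(n,len(q),q.mean(0).round(4),q.min(0).round(3),q.max(0).round(3));return q
blob('green',(50,80,40),(85,255,255),(262,286,238,262),-.01,.03)
blob('knob',(0,120,60),(8,255,255),(275,305,215,245),.075,.095)
blob('knob2',(170,120,60),(180,255,255),(275,305,215,245),.075,.095)
q=blob('orange block',(3,120,60),(20,255,255),(395,440,180,235),.043,.06)
q=blob('orange all',(3,120,60),(20,255,255),(395,440,180,235),.008,.06)
m=(P[...,2]>.016)&(P[...,2]<.028);m[:,:230]=0;m[:,350:]=0;m[:205]=0;m[255:]=0
q=P[m];print('rail',len(q),q.mean(0));d=np.linalg.svd(q[:,:2]-q[:,:2].mean(0),full_matrices=0)[2][0];print(d, np.arctan2(-d[0],d[1]))
print(np.linalg.inv(c['extrinsics'])[:3].round(3),c['mtx'])
E
```

```text
green 35 [0.4171 0.051  0.0066] [0.409 0.042 0.001] [0.426 0.061 0.015]
knob 50 [0.4644 0.0081 0.0855] [ 0.456 -0.001  0.081] [0.474 0.018 0.089]
knob2 32 [0.4632 0.0088 0.0848] [ 0.451 -0.003  0.08 ] [0.477 0.02  0.089]
orange block 212 [ 0.503  -0.3373  0.0503] [ 0.484 -0.358  0.043] [ 0.523 -0.318  0.055]
orange all 312 [ 0.5138 -0.3374  0.0427] [ 0.483 -0.358  0.019] [ 0.576 -0.318  0.055]
rail 1417 [0.46321241 0.00835816 0.02232306]
[-0.04523574  0.99897634] 0.04525118660265542
[[-0.009 -0.994  0.107  0.385]
 [-1.     0.011  0.015 -0.   ]
 [-0.017 -0.106 -0.994  1.087]] [[387.82968679   0.         285.71411594]
 [  0.         387.82968679 218.03325228]
 [  0.           0.           1.        ]]
```

View pics/c1.png

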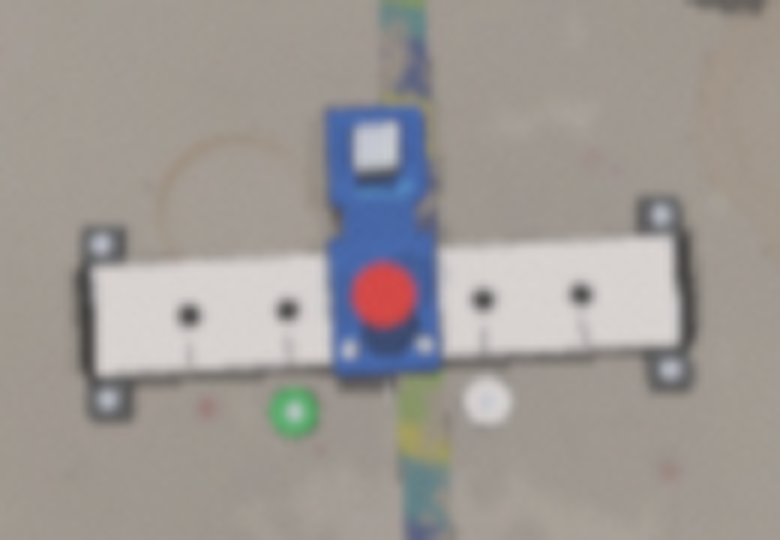

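View pics/c2.png

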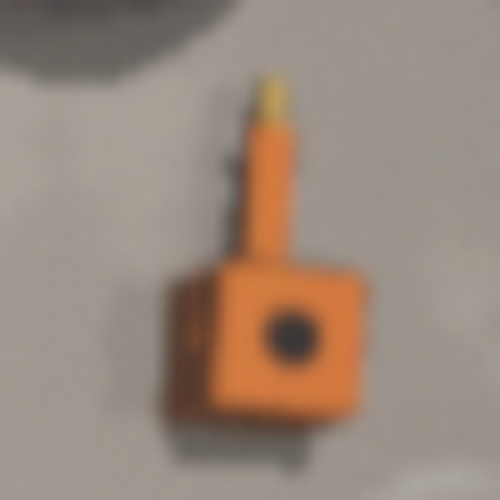

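The crop c1 shows the knob cap at (384,295), the post top at (376,146), and holes at (189,315), (287,310), (483,299) and (580,294). The green tag is at (294,411), on the left. In c2 the head's top corners are about (217,265), (367,275), (355,412) and (210,408), and the tip is at (273,80).

```bash
python3 - <<'E'
import numpy as np
from h import pt,ik
c=dict(np.load('top0.npz'))
f=lambda x,y,z:pt(c,225+(x+.5)/6-.5,180+(y+.5)/6-.5,z)
g=lambda x,y,z:pt(c,390+(x+.5)/10-.5,180+(y+.5)/10-.5,z)
H=np.array([f(*h,.022) for h in [(189,315),(287,310),(483,299),(580,294)]])
d=H[3]-H[0];yaw=np.arctan2(d[0],-d[1]);print(H.round(4),'yaw',yaw,'mid',H.mean(0))
k=f(384,295,.085);p=f(376,146,.061)
print('knob',k,'post',p,'dist',np.linalg.norm((p-k)[:2]),'ang',np.arctan2(*(p-k)[[1,0]]))
print('pred post',k[:2]+.068*np.array([np.cos(yaw),np.sin(yaw)]), H.mean(0)[:2]+.068*np.array([np.cos(yaw),np.sin(yaw)]))
C=np.array([g(*q,.05) for q in [(217,267),(367,275),(357,414),(210,408)]]);print(C.round(4),C.mean(0),np.linalg.norm(C-np.roll(C,1,0),axis=1))
e=C[0]-C[3]+C[1]-C[2];print('yaws',np.arctan2(e[1],e[0])); e=C[0]-C[1]+C[3]-C[2];print(np.arctan2(-e[0],e[1]))
dot=g(292,336,.05);t=g(273,85,.020);print('dot',dot,'tip',t,np.arctan2(*(t-dot)[[1,0]]),np.linalg.norm((t-dot)[:2]))
for y in (0,.0449,np.pi/2,-np.pi/2): print(y,[ik([.5,-.337,z],[np.pi,0,y]) for z in (.015,.2)])
E
```

```text
[[ 0.461   0.0984  0.022 ]
 [ 0.4629  0.0533  0.022 ]
 [ 0.4671 -0.0367  0.022 ]
 [ 0.4689 -0.0811  0.022 ]] yaw 0.04374398092012898 mid [0.46497834 0.0084829  0.022     ]
knob [0.46436256 0.00820593 0.085     ] post [0.53283407 0.01133197 0.061     ] dist 0.06854283144542939 ang 0.04562295860160966
pred post [0.53229751 0.01117957] [0.53291329 0.01145655]
[[ 0.5244 -0.3214  0.05  ]
 [ 0.5218 -0.3613  0.05  ]
 [ 0.4843 -0.3569  0.05  ]
 [ 0.4864 -0.3179  0.05  ]] [ 0.50421313 -0.33936267  0.05      ] [0.03817091 0.04001345 0.03768279 0.03905879]
yaws -0.10465178117197126
-0.058552953197247806
dot [ 0.50551258 -0.34055979  0.05      ] tip [ 0.57918328 -0.34832357  0.02      ] -0.10499735398440037 0.07407866655940629
0 [array([-0.59306236,  0.55376065, -0.27786572,  0.73916996,  0.        ,
        2.5485303 ]), array([-5.93062358e-01,  4.07487628e-01, -9.77847236e-04,  1.16233085e+00,
        0.00000000e+00,  2.54853030e+00])]
0.0449 [array([-0.59306236,  0.55376065, -0.27786572,  0.73916996,  0.        ,
        2.5036303 ]), array([-5.93062358e-01,  4.07487628e-01, -9.77847236e-04,  1.16233085e+00,
        0.00000000e+00,  2.50363030e+00])]
1.5707963267948966 [array([-0.59306236,  0.55376065, -0.27786572,  0.73916996,  0.        ,
        0.97773397]), array([-5.93062358e-01,  4.07487628e-01, -9.77847236e-04,  1.16233085e+00,
        0.00000000e+00,  9.77733969e-01])]
-1.5707963267948966 [array([-0.59306236,  0.55376065, -0.27786572,  0.73916996,  0.        ,
       -2.16385868]), array([-5.93062358e-01,  4.07487628e-01, -9.77847236e-04,  1.16233085e+00,
        0.00000000e+00, -2.16385868e+00])]
```

```bash
python3 - <<'E'
from h import *
o=[np.pi,0,-.095]
move_ptp([.505,-.339,.13],o)
move_l([.505,-.339,.015],max_speed=.12)
command_gripper(0.2,40)
print(read_grip_width(),read_finger_force(),read_t())
move_l([.505,-.339,.15],max_speed=.15)
move_ptp([.5325,.0113,.15],[np.pi,0,.0445])
print(read_position(),read_tcp_rot(),read_force(),read_grip_width(),read_t())
snap('top','t1');c=snap('side','s1')
im=c['pixels'][:,:,::-1]
cv2.imwrite('pics/c3.png',cv2.resize(im[150:260,220:350],None,fx=5,fy=5,interpolation=cv2.INTER_CUBIC))
E
```

```text
0.46082822956403685 41.419726100284606 3.1333
[0.53279686 0.01042814 0.14993399] [ 3.14098476e+00 -2.07940774e-04  4.33782375e-02] [-0.16793481 -0.06832873 -1.17886722] 0.4628806389153652 5.5083
```

View pics/c3.png

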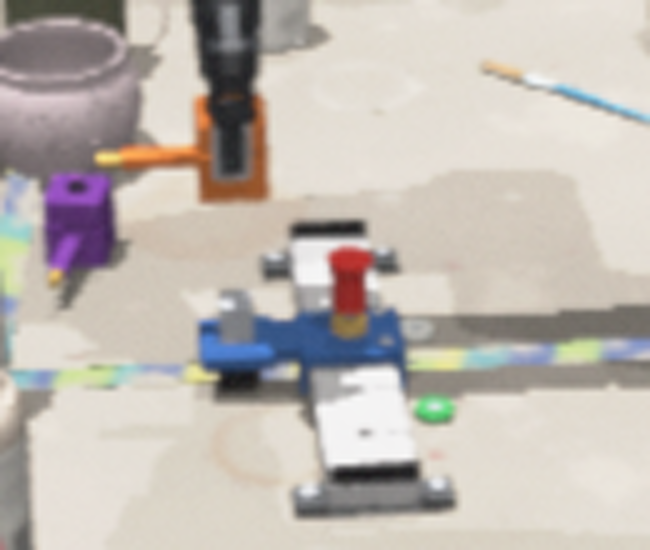

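The head is held upright, its near bottom edge running from (200,197) to (268,200) in the crop. The finger points away from the rail. I'll check its x offset against the post in the same image.

```bash
python3 - <<'E'
from h import *
c=dict(np.load('s1.npz'))
f=lambda x,y,z:pt(c,220+(x+.5)/5-.5,150+(y+.5)/5-.5,z)
a=f(200,197,.135);b=f(268,200,.135);print(a,b,(a+b)/2)
print('finger tip',f(98,160,.155), 'posttop l/r',f(219,293,.061),f(252,293,.061),'knob',f(351,258,.085))
print(read_position(),read_tcp_rot())
c=dict(np.load('t1.npz'));P=cloud(c);hsv=cv2.cvtColor(c['pixels'],cv2.COLOR_RGB2HSV)
m=(cv2.inRange(hsv,np.array((3,120,60)),np.array((25,255,255)))>0)&(P[...,2]>.1)
v,u=np.nonzero(m);print(len(v),P[m].min(0),P[m].max(0))
im=c['pixels'][:,:,::-1];cv2.imwrite('pics/c4.png',cv2.resize(im[165:255,240:340],None,fx=6,fy=6,interpolation=cv2.INTER_CUBIC))
E
```

```text
[0.55069415 0.02699731 0.135     ] [0.51217591 0.03278768 0.135     ] [0.53143503 0.02989249 0.135     ]
finger tip [0.60778181 0.01661979 0.155     ] posttop l/r [0.54202426 0.0103603  0.061     ] [0.52246482 0.01146672 0.061     ] knob [0.46386956 0.01479838 0.085     ]
[0.53284238 0.01009607 0.14994018] [ 3.14126929e+00 -1.79532197e-04  4.25323893e-02]
10 [ 0.68329    -0.46378671  0.15183064] [ 0.68958583 -0.45834879  0.17059666]
```

View pics/c4.png

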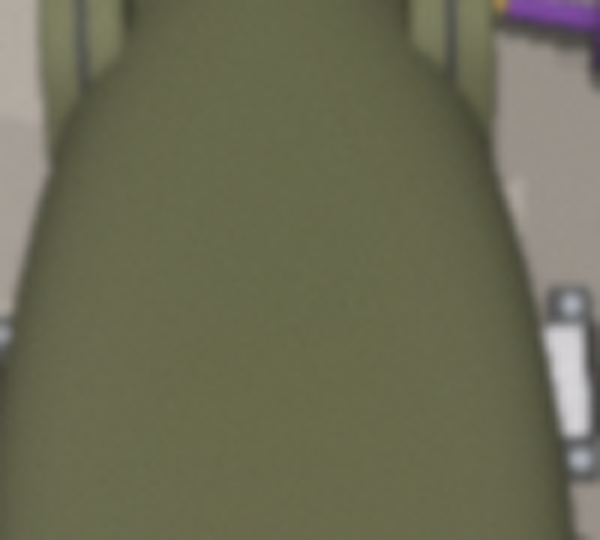

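The top camera's view is blocked by the arm. The side view puts the head within about 1 mm of the post, so I'll nudge it and descend with force checks.

```bash
python3 - <<'E'
from h import *
X=np.array([.5331,.0125]);f0=read_force()
move_l([*X,.080],max_speed=.12)
print(read_position(),read_force()-f0)
z=.080
while z>.0505:
    z-=.002
    move_l([*X,z],max_speed=.04)
    F=read_force()-f0;print(round(z,4),read_position().round(4),F.round(1))
    if F[2]>12 or np.hypot(F[0],F[1])>15: break
print(read_t(),read_tcp_rot())
E
```

```text
[0.53362246 0.0122724  0.08039452] [-1.27003009 -0.03200462 -0.03716371]
0.078 [0.5336 0.0125 0.0786] [-1.1 -1.   1. ]
0.076 [0.533  0.0125 0.076 ] [-1.3  0.2  0.2]
0.074 [0.533  0.0126 0.0738] [-2.6  0.3 -0.2]
0.072 [0.533  0.0126 0.0718] [-1.7  0.6 -0.3]
0.07 [0.533  0.0126 0.0698] [-1.   0.3 -0.6]
0.068 [0.533  0.0126 0.0678] [-0.5  0.5 -1. ]
0.066 [0.533  0.0126 0.0658] [-0.4  1.9 -0.2]
0.064 [0.5331 0.0126 0.0638] [-2.   0.7 -1.4]
0.062 [0.533  0.0125 0.0618] [-0.2  0.8 -2.3]
0.06 [0.533  0.0125 0.0598] [-1.7  1.8 -1.1]
0.058 [0.533  0.0125 0.0578] [-1.3  1.5 -0.8]
0.056 [0.533  0.0125 0.0558] [-0.9  1.  -2.1]
0.054 [0.533  0.0125 0.0538] [-0.5  1.9 -1. ]
0.052 [0.533  0.0125 0.0518] [-0.7  0.2 -0.7]
0.05 [0.5333 0.0125 0.0505] [-1.4  0.6  5.4]
10.0917 [ 3.14152458e+00 -6.88890723e-04  4.45031179e-02]
```

```bash
python3 - <<'E'
from h import *
move_l([.533,.0125,.0492],max_speed=.04);print(read_position(),read_force())
command_gripper(1.0)
move_l([.533,.0125,.135],max_speed=.15)
o=[np.pi,0,.0445]
move_ptp([.4648,.0088,.135],o)
c=snap('side','s2');im=c['pixels'][:,:,::-1]
cv2.imwrite('pics/c5.png',cv2.resize(im[150:260,220:350],None,fx=5,fy=5,interpolation=cv2.INTER_CUBIC))
print(read_position(),read_t())
E
```

```text
[0.53336395 0.01249402 0.05049593] [-2.4470111   1.03612507  9.98666063]
[0.46420671 0.00875689 0.13422788] 12.0083
```

View pics/c5.png

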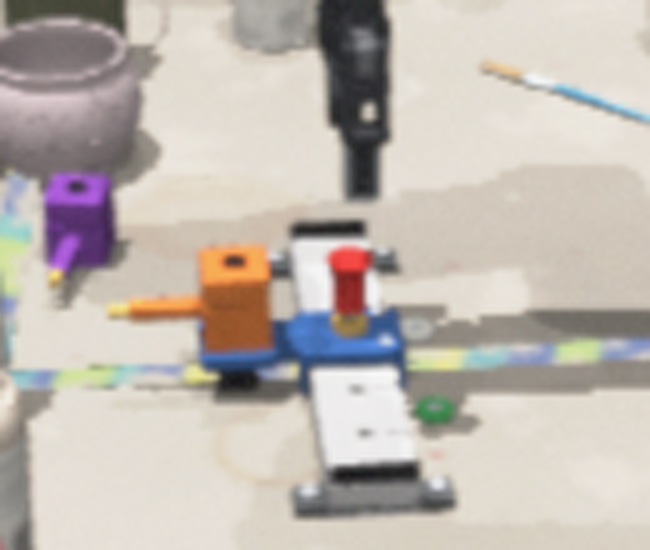

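The head is fully seated on the pad, with its finger straight away from the rail. Next I'll grip the knob and pull.

```bash
python3 - <<'E'
from h import *
f0=read_force()
move_l([.4648,.0088,.049],max_speed=.12)
print(read_position(),read_force()-f0)
command_gripper(0.1,60)
print(read_grip_width(),read_position(),(read_force()-f0).round(1))
for z in (.052,.056,.0595):
    move_l([.4648,.0088,z],max_speed=.04); print(read_position().round(4),(read_force()-f0).round(1),read_grip_width())
print(read_t())
E
```

```text
[0.46564602 0.00880113 0.04934062] [-0.86678437 -0.37704466  0.64193192]
0.29327664868402353 [0.46514075 0.00891494 0.04957638] [-1.5 -0.6  6.1]
[0.4649 0.0089 0.0517] [ 2.1 -0.1 -5.3] 0.29691711890782857
[0.4649 0.0089 0.056 ] [ 2.   0.9 -5.1] 0.29251247946510595
[0.4649 0.0089 0.0596] [ 3.2  0.7 -5.9] 0.295339756026411
14.225
```

```bash
python3 - <<'E'
from h import *
f0=np.array([0,0,0]);yaw=.0445
d=.045*np.array([-np.sin(yaw),np.cos(yaw)]);X=np.array([.4648,.0088])+d
move_l([*X,.0595],max_speed=.06);wait(.3)
print(read_position().round(4),X,read_force().round(1))
z=.0595
while z>.0492:
    z-=.0015
    move_l([*X,z],max_speed=.03);print(round(z,4),read_position().round(4),read_force().round(1))
    if read_force()[2]>14: break
c=snap('side','s3');im=c['pixels'][:,:,::-1]
cv2.imwrite('pics/c6.png',cv2.resize(im[150:260,220:350],None,fx=5,fy=5,interpolation=cv2.INTER_CUBIC))
print(read_t())
E
```

```text
Traceback (most recent call last):
cell.Unreachable: the arm cannot follow that straight line within its joint ranges
```

Joint 6 is at its range limit there. I'll lower the pin home, open, turn the wrist slightly in place, regrip and slide.

```bash
python3 - <<'E'
from h import *
yaw=.0445;A=np.array([.4648,.0088]);d=.045*np.array([-np.sin(yaw),np.cos(yaw)]);X=A+d
o=[np.pi,0,.2]
move_l([*A,.049],max_speed=.04);print(read_force().round(1))
command_gripper(0.7)
move_ptp([*A,.049],o);print(ik([*X,.0595],o))
command_gripper(0.1,60)
print(read_position().round(4),read_force().round(1),read_grip_width())
move_l([*A,.0595],max_speed=.04);print(read_position().round(4),read_force().round(1))
move_l([*X,.0595],max_speed=.06);wait(.3)
print(read_position().round(4),X,read_force().round(1))
z=.0595
while z>.0492:
    z-=.0015
    move_l([*X,z],max_speed=.03);print(round(z,4),read_position().round(4),read_force().round(1))
    if read_force()[2]>14: break
c=snap('side','s3');im=c['pixels'][:,:,::-1]
cv2.imwrite('pics/c6.png',cv2.resize(im[150:260,220:350],None,fx=5,fy=5,interpolation=cv2.INTER_CUBIC))
print(read_t())
E
```

```text
[-0.2  0.4  4.8]
[ 0.11563495  0.30899062 -0.56745091  0.69435479  0.          3.0572276 ]
[0.4648 0.0089 0.0492] [-0.6  0.5  3.9] 0.2893154532662438
[0.4646 0.0089 0.0593] [ 1.   1.2 -6.3]
[0.4627 0.0537 0.0595] [0.46279816 0.05375545] [ 1.4  1.6 -5.9]
0.058 [0.4627 0.0537 0.0579] [ 0.9  1.6 -6.2]
0.0565 [0.4628 0.0537 0.0564] [ 1.5  0.3 -6. ]
0.055 [0.4628 0.0537 0.0549] [ 1.6  1.6 -5.9]
0.0535 [0.4628 0.0537 0.0534] [-0.3  1.6 -4.8]
0.052 [0.4628 0.0537 0.052 ] [ 0.3  1.7 -4.4]
0.0505 [0.4628 0.0537 0.0504] [-0.   0.8 -4.5]
0.049 [0.4629 0.0537 0.0493] [ 0.  -0.2 -2.1]
19.175
```

View pics/c6.png

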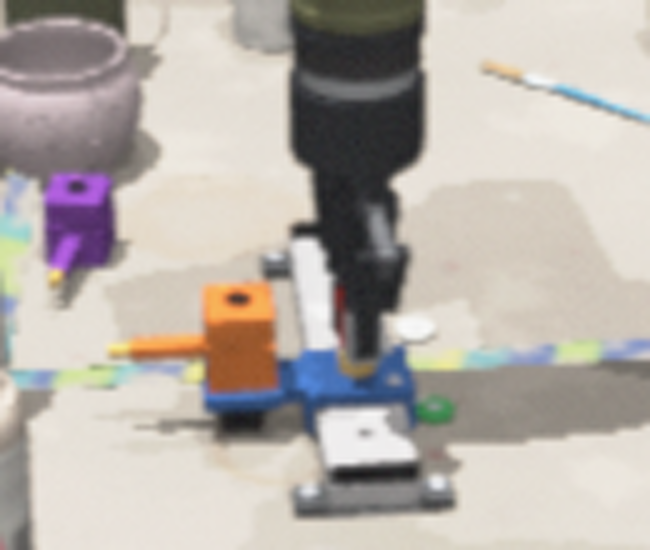

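The carriage is opposite the green tag with the head still seated. I'll press the pin down to its stop and confirm it.

```bash
python3 - <<'E'
from h import *
for z in (.0482,.0475,.047):
    move_l([.4628,.0537,z],max_speed=.02);wait(.3);F=read_force();print(z,read_position().round(4),F.round(1),read_grip_width())
    if F[2]>5: break
wait(.5);print(read_position().round(4),read_force().round(1),read_t())
E
```

```text
0.0482 [0.463  0.0537 0.0492] [-2.4  0.5  7. ] 0.29068054754606615
[0.463  0.0537 0.0491] [-3.   0.9  6.3] 20.225
```

The pin is hard on its stop at the same height as when I gripped it home (0.0492), with a light downward push.

```bash
python3 -c "
from cell import *
print(hand_in())"
```

```text
the job is handed in; nothing more can be done
None
```

The job is handed in at about 20 s of robot time: the orange head is seated on the post with its finger straight away from the rail, and the carriage is one hole along at the green tag with the pin fully home and the red knob still gripped.

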